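# Reset and start the overhead stirrer from its control box

## Robot

A 6-joint arm with a two-finger parallel gripper is mounted at the origin on the work surface. World frame = base frame: x ahead of the robot, y to its left, z up, the work surface at z = 0. Lengths are in m, angles in rad, forces in N, time in s.
With the tool pointing down it reaches from about 0.325 to 0.9 m from the base axis. Payload 6.1 kg.
Tool frame: the origin (TCP) lies where the fingers leave the gripper's body, on its centre line; the fingertips stand 70 mm ahead of it and the grasp point (between the pads) lies 51 mm ahead of it; z points along the fingers, y is the line along which they close (so a half turn about z gives the same grasp; the last joint's range is limited). The gripper opens to 87 mm and grips with 3 to 60 N. Pads are 19 mm wide; open, the fingers measure 117 mm over their backs; the gripper's body (75 mm by 190 mm) begins 51 mm behind the grasp point.
Start: joints at [-1.431, 0.22, 1.526, -0, 1.395, -0.126], TCP at [0.164, -0.603, 0.292] pointing down, gripper open.
Joint ranges: [-2.98, 2.98], [-0.91, 2.08], [0.09, 2.57], [-1.24, 4.39], [0.2, 2.65], [-2.68, 2.68]. Speed limits (rad/s): [2.57, 2.57, 3.01, 3.14, 3.14, 3.14].

## Interface

Orientations are given as a unit quaternion [x, y, z, w].
In Python, from rig import env, optics, job, models gives the robot as it stands.
- The arm moves only by the tool apply_moves, never from a script. Its arguments are lists of equal length, an entry for each row: "turn": the turn, a rotation vector about the tool's x, y, z in rad, a list of three; "offset": the shift along the tool's x, y, z in cm, a list of three; "fingers": the closure in counts, from 0 (fully open) to 255 (shut). In form: {"turn": [[ax, ay, az], ...], "offset": [[tx, ty, tz], ...], "fingers": [fingers, ...]}. A call has exactly 10 rows; each row shifts and turns the commanded pose from where the row before left it, along the tool's axes as they then stand; what a row does not reach is not made up. A row lasts 1/10 s, in which the tool goes at most 50 mm and 8.59 degrees, less where a joint would pass 70% of its speed; a pose out of reach is approached as far as the arm can. A call with a gripper value outside its range is refused whole. The fingers move at their own pace and stop on an object; "newtons" is the grip in N (left out, the last holds). Time passes only in rows, so rows that do not move let the fingers close, or fill a call up. It gives the time, the measured TCP pose, the force, the opening and the grip force at its end, in the units of the state.
- env.state(): the state, without advancing time (a new reading comes with each control period).
- optics.capture(name): name is "scene" or "side" or "wrist"; returns the picture (384x512x3 uint8, blue, green, red); there is no depth.
- optics.camera_info(name): a dict with "vertical_fov" (degrees; the focal length in pixels is half the picture's height over the tangent of half this angle, whatever the lens; pixels are square), "cx", "cy" (the principal point, pixels), "extrinsics" (4x4, takes a point from camera to world coordinates). Camera axes: x right, y down, z forward; pixel columns grow to the right and rows downward; lengths in m; the calibration is good to about 2 mm. A picture is of the moment at which its call begins: read the wrist's pose just before it. camera_info takes no time and is no camera call; for the wrist camera it gives the pose at the moment of the call.
- job.hand_in(): hands the job in; it is judged then, once.
Trained networks look in the newest picture that a camera, given by its name, has taken for a name from the list of things; names that differ only in an ending like _2 or _b are one class to them, and where a whole thing is asked for, a point or a joint stands for the part that bears it (a point fixed in the world has none). Each returns a list of dicts, best first, with "confidence" (0 to 1); they miss things now and then, are a little off and sometimes report something else, mostly with a low value. They report only what shows in the picture. A call takes as long as a camera call.
- models.trace(camera, label): "pixels" (384x512 bool, what is visible of it) and "uv" ([column, row] in pixels, amid what is visible of it).
The state is a dict: "clock": time; "qpos": joint angles; "joint_vel": joint speeds; "joint_torque": joint torques, N m; "tool_pos": TCP position; "orientation": TCP orientation; "contact_force": force on the tool from outside, world axes, zero at the start; "moment": the same for the moment, N m; "gripper_width": finger opening in m; "gripper_force": force on a finger pad.
Only numpy, scipy, OpenCV 4.12 (cv2) and the standard library are available. Lean on these libraries where they do the work, as an engineer would, in place of code of your own. Each camera call takes 0.05 s, during which the arm holds its last target. There are 200 camera calls.

## Task

Start the lab's overhead stirrer from its control box, the low box with four coloured keys: first press the yellow reset key all the way down and let it spring back up, then press the green start key all the way down and let it spring back up. Press only one key at a time, and do not press the red or the blue key.

Things in the scene. Friction and masses are not known exactly. Their poses are not given: they have to be found in the camera images.
- key_yellow_top (a point): centre of the top face of the yellow reset key, moving with it; 69 mm above the table when up. Round yellow cap 34 mm across in a black collar 50 mm across; when up it stands 12 mm above the collar. It presses straight down 8 mm on a spring (1.2 N to start, 4 N fully down, then a hard stop) and springs back up by itself. z points up.
- key_green_top (a point): centre of the top face of the green start key, moving with it; 69 mm above the table when up. Round green cap 34 mm across, collar 50 mm. The keys sit on a flat white-topped grey box, 210 x 170 mm, 45 mm tall. It presses straight down 8 mm on a spring (1.2 N to start, 4 N fully down, then a hard stop) and springs back up by itself. z points up.
- key_red_top (a point): centre of the top face of the red stop key, moving with it; 69 mm above the table when up. Round red cap, same size. The four keys form a 74 mm square (centre to centre); which colour is at which corner varies. It presses straight down 8 mm on a spring (1.2 N to start, 4 N fully down, then a hard stop) and springs back up by itself. z points up.
- key_blue_top (a point): centre of the top face of the blue timer key, moving with it; 69 mm above the table when up. Round blue cap, same size. Loose glassware and a tube rack up to 95 mm tall have their centres 130 mm or more from the middle of the keys. It presses straight down 8 mm on a spring (1.2 N to start, 4 N fully down, then a hard stop) and springs back up by itself. z points up.

How it is judged:
On the way, in this order (a step that is already met when the one before it is completed fails the run):
1. the yellow key is pressed down (6 mm or more of its 8 mm) (distance of key_yellow_top from where it was at the start of the episode above 0.006 m), for 0.05 s.
2. the yellow key has come back up (distance of key_yellow_top from where it was at the start of the episode below 0.002 m), for 0.05 s.
3. the green key is pressed down (6 mm or more of its 8 mm) (distance of key_green_top from where it was at the start of the episode above 0.006 m), for 0.05 s.
At the end, for the whole second after the job is handed in: After yellow and then green have each been pressed and let go, all four keys are up again, within 2 mm of where they stood (distance of each of key_yellow_top, key_green_top, key_red_top, key_blue_top from where it was at the start of the episode below 0.002 m); the robot touches nothing.
It fails at once if the red key is pressed (more than 3 mm) (distance of key_red_top from where it was at the start of the episode above 0.003 m).
It fails at once if the blue key is pressed (more than 3 mm) (distance of key_blue_top from where it was at the start of the episode above 0.003 m).
It fails at once if the yellow and green keys are down together (both more than 3 mm) (distance of each of key_yellow_top, key_green_top from where it was at the start of the episode above 0.003 m).
It also fails if it takes over 32 s, if anything falls off the work surface, if the arm or the gripper's body presses on something with over 40 N, if the wrist force passes 120 N, or if a joint passes its speed limit or range.

## Working session

There is one attempt and no reset: what is moved stays moved. The work goes in short steps, Python scripts to look and compute and a tool call to move; the robot and the scene stay as the last step left them, time stands still between calls to the robot, and variables do not carry over. Pictures are saved under pics/ and viewed, at most 10 in all, crops included, and the job is handed in when it is done.

Besides the shell and the picture viewer there is one more tool, called after "Request:" as name(argument=value, ...) on one line, values as JSON. apply_moves: Moves the arm, as the interface text tells. Its arguments: {"type":"object","properties":{"turn":{"type":"array","items":{"type":"array","items":{"type":"number"}}},"offset":{"type":"array","items":{"type":"array","items":{"type":"number"}}},"fingers":{"type":"array","items":{"type":"number"}},"newtons":{"type":"number"}},"required":["turn","offset","fingers"]}

```bash
mkdir -p pics; cat > h.py <<'E'
import numpy as np, cv2
from rig import env, optics, job, models
def ray(cam,uv,z):
    i=optics.camera_info(cam); f=192/np.tan(np.radians(i["vertical_fov"])/2)
    T=np.array(i["extrinsics"]); d=T[:3,:3]@np.array([(uv[0]-i["cx"])/f,(uv[1]-i["cy"])/f,1])
    return T[:3,3]+d*(z-T[2,3])/d[2]
E
python3 - <<'E'
from h import *
ims=[]
for c in ["scene","side"]:
    ims.append(optics.capture(c)); 
    for k in ["yellow","green","red","blue"]:
        r=models.trace(c,f"key_{k}_top")
        for q in r[:2]: print(c,k,round(q["confidence"],2),np.round(q["uv"]),q["pixels"].sum(),ray(c,q["uv"],.067).round(4))
cv2.imwrite("pics/a.png",ims[0]);cv2.imwrite("pics/b.png",ims[1])
s=env.state();print(s["clock"],s["tool_pos"],s["orientation"],s["contact_force"],s["gripper_width"])
E
```

```text
scene yellow 0.48 [200. 162.] 162 [ 0.5025 -0.1525  0.067 ]
scene green 0.49 [170. 153.] 115 [ 0.5171 -0.2297  0.067 ]
scene red 0.52 [148. 171.] 154 [ 0.594  -0.2138  0.067 ]
scene blue 0.67 [179. 180.] 173 [ 0.5809 -0.1383  0.067 ]
side yellow 0.52 [276. 100.] 191 [ 0.5801 -0.2178  0.067 ]
side yellow 0.49 [316. 124.] 239 [ 0.4917 -0.1556  0.067 ]
side green 0.52 [311. 102.] 168 [ 0.5076 -0.2249  0.067 ]
side blue 0.54 [275. 121.] 249 [ 0.5726 -0.1494  0.067 ]
0.5 [ 0.16417997 -0.60304076  0.29221741] [ 9.91183633e-01  1.32495303e-01  5.26663266e-06 -1.88452062e-05] [0.97240702 0.1583024  0.3555057 ] 0.08697878033210246
```

View pics/a.png

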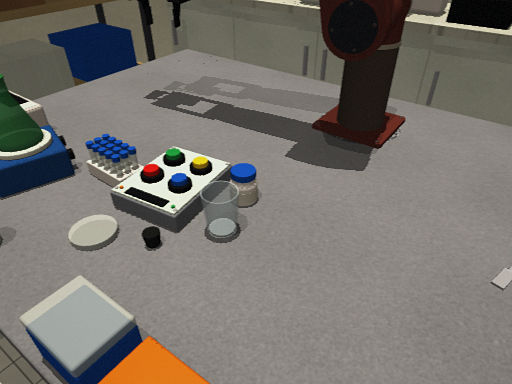

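View pics/b.png

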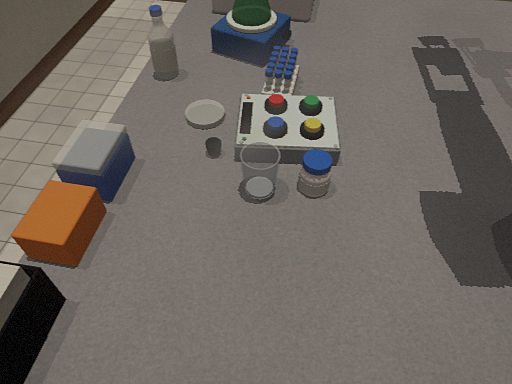

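The scene view shows green at (174,154), yellow (201,163), red (151,171) and blue (179,181). The side view agrees, with yellow at (313,126) and green at (311,102). I'll move above the pair with the fingers closed, then look with the wrist camera.

Request:
apply_moves(turn=[[0,0,0],[0,0,0],[0,0,0],[0,0,0],[0,0,0],[0,0,0],[0,0,0],[0,0,0],[0,0,0],[0,0,0]], offset=[[3,-2,0],[3.9,-2.7,0],[3.9,-2.7,0],[3.9,-2.7,0],[3.9,-2.7,0],[3.9,-2.7,0],[3.9,-2.7,0],[3.9,-2.7,0],[3.9,-2.7,0],[3.9,-2.7,0]], fingers=[255,255,255,255,255,255,255,255,255,255])

```text
clock: 1.5
tool_pos: [0.4637, -0.2475, 0.2926]
orientation: [0.991, 0.132, 0.0, 0.0]
contact_force: [-0.4, 0.4, 0.2]
gripper_width: 0.0149
gripper_force: 0.0
```

Request:
apply_moves(turn=[[0,0,0],[0,0,0],[0,0,0],[0,0,0],[0,0,0],[0,0,0],[0,0,0],[0,0,0],[0,0,0],[0,0,0]], offset=[[2.5,-1.8,0],[2,-1.5,0],[1.3,-1,0],[0,0,0],[0,0,0],[0,0,0],[0,0,0],[0,0,0],[0,0,0],[0,0,0]], fingers=[255,255,255,255,255,255,255,255,255,255])

```text
clock: 2.5
tool_pos: [0.5072, -0.1928, 0.2922]
orientation: [0.991, 0.132, -0.0, 0.0]
contact_force: [0.1, 0.1, 0.6]
gripper_width: 0.0007
gripper_force: 0.0
```

```bash
cat > w.py <<'E'
from h import *
s=env.state();t=np.array(s["tool_pos"]);x,y,z,w=s["orientation"]
from scipy.spatial.transform import Rotation as R
M=R.from_quat(s["orientation"]).as_matrix()
print(s["clock"],t.round(4),s["gripper_width"],np.round(s["contact_force"],2)); print(M.round(4))
im=optics.capture("wrist")
for k in ["yellow","green","red","blue"]:
    for q in models.trace("wrist",f"key_{k}_top")[:2]:
        v,u=np.where(q["pixels"]); p=ray("wrist",q["uv"],.069)
        print(k,round(q["confidence"],2),np.round(q["uv"]),q["pixels"].sum(),[u.min(),u.max(),v.min(),v.max()],p.round(4),"tool cm",(M.T@(p-t)*100).round(2))
import sys; cv2.imwrite(f"pics/{sys.argv[1]}.png",im)
E
python3 w.py c
```

```text
2.5 [ 0.5072 -0.1928  0.2922] 0.0006845864284348648 [0.14 0.11 0.62]
[[ 0.965   0.2622 -0.    ]
 [ 0.2622 -0.965  -0.    ]
 [-0.      0.     -1.    ]]
yellow 0.93 [219. 181.] 836 [np.int64(202), np.int64(234), np.int64(162), np.int64(194)] [ 0.4968 -0.1607  0.069 ] tool cm [-0.17 -3.37 22.32]
green 0.61 [288. 187.] 839 [np.int64(271), np.int64(304), np.int64(171), np.int64(203)] [ 0.509  -0.2317  0.069 ] tool cm [-0.85  3.81 22.32]
red 0.71 [301. 116.] 984 [np.int64(281), np.int64(316), np.int64(99), np.int64(133)] [ 0.5813 -0.2224  0.069 ] tool cm [ 6.37  4.8  22.32]
blue 0.78 [223. 108.] 942 [np.int64(209), np.int64(242), np.int64(89), np.int64(124)] [ 0.5688 -0.1471  0.069 ] tool cm [ 7.14 -2.79 22.32]
```

View pics/c.png

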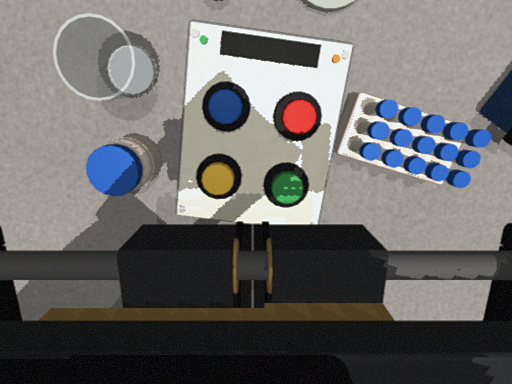

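Wrist view: yellow is at (218,178), green at (288,187), red at (299,116) and blue at (226,106). The jar at (115,168) is clear of the yellow approach. Next I press yellow.

Request:
apply_moves(turn=[[0,0,0],[0,0,0],[0,0,0],[0,0,0],[0,0,0],[0,0,0],[0,0,0],[0,0,0],[0,0,0],[0,0,0]], offset=[[0.1,-1.7,0],[0,-1.7,0],[0,0,3],[0,0,4],[0,0,4],[0,0,2],[0,0,1],[0,0,0],[0,0,0],[0,0,0]], fingers=[255,255,255,255,255,255,255,255,255,255])

```text
clock: 3.75
tool_pos: [0.5005, -0.1597, 0.1542]
orientation: [0.991, 0.133, 0.001, 0.001]
contact_force: [0.3, 0.4, 0.7]
gripper_width: 0.0002
gripper_force: 0.0
```

```bash
python3 w.py d; python3 -c "
from h import *
im=optics.capture('side')[60:200,210:380];cv2.imwrite('pics/e.png',cv2.resize(im,None,fx=4,fy=4))"
```

```text
3.75 [ 0.5005 -0.1597  0.1542] 0.00020882816414540944 [0.26 0.43 0.68]
[[ 0.9648  0.2629  0.003 ]
 [ 0.2629 -0.9648 -0.0014]
 [ 0.0025  0.0022 -1.    ]]
yellow 0.63 [246. 214.] 842 [np.int64(223), np.int64(272), np.int64(202), np.int64(223)] [ 0.5088 -0.1544  0.069 ] tool cm [ 0.92 -0.31  8.52]
green 0.72 [376. 227.] 527 [np.int64(344), np.int64(390), np.int64(216), np.int64(249)] [ 0.5214 -0.2322  0.069 ] tool cm [0.09 7.52 8.53]
green 0.43 [247. 216.] 851 [np.int64(222), np.int64(272), np.int64(202), np.int64(224)] [ 0.5076 -0.155   0.069 ] tool cm [ 0.78 -0.29  8.52]
red 0.69 [393. 125.] 3026 [np.int64(358), np.int64(423), np.int64(97), np.int64(155)] [ 0.5806 -0.219   0.069 ] tool cm [6.15 7.8  8.55]
blue 0.69 [265. 109.] 2928 [np.int64(235), np.int64(294), np.int64(78), np.int64(139)] [ 0.5698 -0.1481  0.069 ] tool cm [6.97 0.68 8.53]
blue 0.48 [247. 216.] 838 [np.int64(222), np.int64(272), np.int64(202), np.int64(224)] [ 0.5075 -0.1548  0.069 ] tool cm [ 0.78 -0.31  8.52]
```

View pics/e.png

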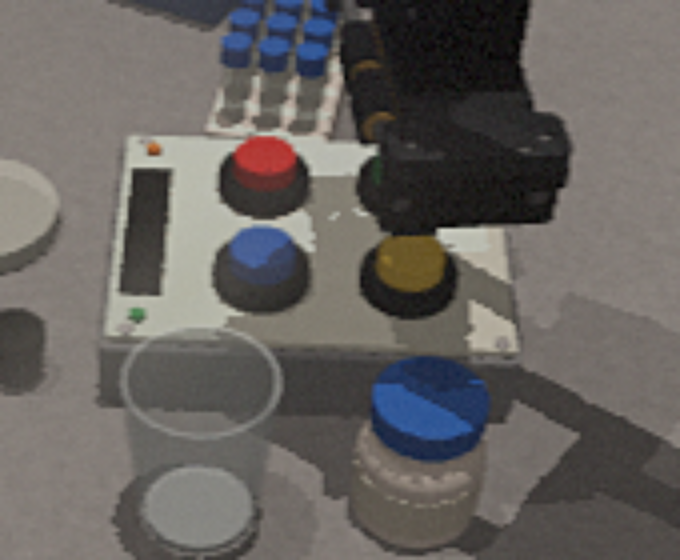

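The crop shows the yellow key at about (410,265) with nothing touching it. The black gripper block ends near (470,215). I'll project the tip into the side view to confirm alignment.

```bash
python3 - <<'E'
from h import *
from scipy.spatial.transform import Rotation as R
s=env.state();M=R.from_quat(s["orientation"]).as_matrix();t=np.array(s["tool_pos"]);print(s["clock"],t)
i=optics.camera_info("side");f=192/np.tan(np.radians(i["vertical_fov"])/2);T=np.linalg.inv(np.array(i["extrinsics"]))
im=cv2.resize(optics.capture("side")[60:200,210:380],None,fx=4,fy=4)
def pr(p,c):
    q=T[:3,:3]@p+T[:3,3]; u=(np.array([f*q[0]/q[2]+i["cx"],f*q[1]/q[2]+i["cy"]])-[210,60])*4
    print(u.round());cv2.circle(im,tuple(int(a) for a in u),4,c,-1)
pr(t,(255,0,255));pr(t+M@[0,0,.07],(0,0,255))
for p in [(.4985,-.159,.069),(.51,-.2317,.069),(.5806,-.219,.069),(.5698,-.1481,.069)]: pr(np.array(p),(255,255,0))
cv2.imwrite("pics/f.png",im)
E
```

```text
4.05 [ 0.49962679 -0.15956525  0.15274074]
[428. 106.]
[410. 226.]
[409. 249.]
[401. 157.]
[264. 156.]
[264. 245.]
```

View pics/f.png

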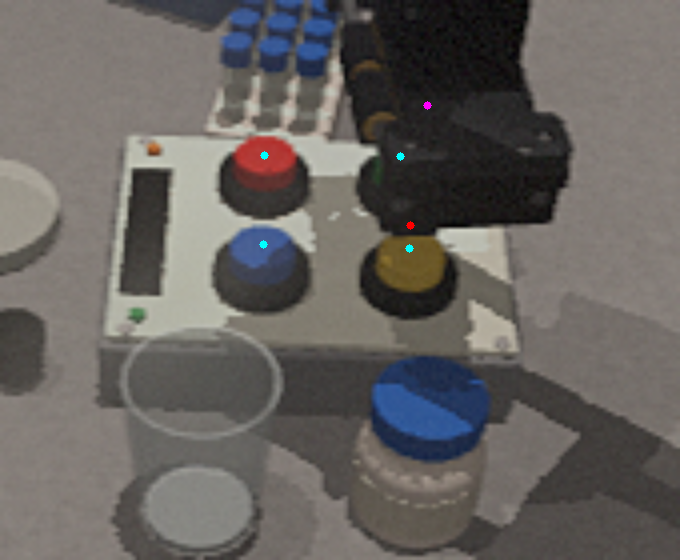

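View pics/d.png

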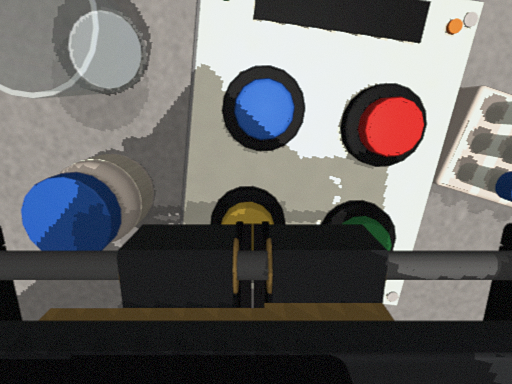

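The block is the gripper body hiding the fingers. The projected tip (410,226) sits straight above yellow (409,249), so I press.

Request:
apply_moves(turn=[[0,0,0],[0,0,0],[0,0,0],[0,0,0],[0,0,0],[0,0,0],[0,0,0],[0,0,0],[0,0,0],[0,0,0]], offset=[[0,0,0.6],[0,0,0.5],[0,0,0.5],[0,0,0.3],[0,0,0.2],[0,0,0],[0,0,0],[0,0,0],[0,0,0],[0,0,0]], fingers=[255,255,255,255,255,255,255,255,255,255])

```text
clock: 5.1
tool_pos: [0.4993, -0.1594, 0.1312]
orientation: [0.991, 0.133, -0.0, -0.0]
contact_force: [-3.6, 1.6, 3.3]
gripper_width: 0.0008
gripper_force: 1.9
```

Request:
apply_moves(turn=[[0,0,0],[0,0,0],[0,0,0],[0,0,0],[0,0,0],[0,0,0],[0,0,0],[0,0,0],[0,0,0],[0,0,0]], offset=[[0,0,0.1],[0,0,0.05],[0,0,0],[0,0,0],[0,0,0],[0,0,0],[0,0,0],[0,0,0],[0,0,0],[0,0,0]], fingers=[255,255,255,255,255,255,255,255,255,255])

```text
clock: 6.1
tool_pos: [0.4994, -0.1594, 0.1309]
orientation: [0.991, 0.133, -0.0, -0.0]
contact_force: [-6.8, 2.2, 13.4]
gripper_width: 0.0009
gripper_force: 6.7
```

That is the hard stop: 13 N and no further travel. Now I lift, let the key rise and go to green.

Request:
apply_moves(turn=[[0,0,0],[0,0,0],[0,0,0],[0,0,0],[0,0,0],[0,0,0],[0,0,0],[0,0,0],[0,0,0],[0,0,0]], offset=[[0,0,-1],[0,0,-2],[0,0,-3],[0,0,0],[0,0,0],[-0.2,2.2,0],[-0.3,2.5,0],[-0.3,2.5,0],[0,0,0],[0,0,0]], fingers=[255,255,255,255,255,255,255,255,255,255])

```text
clock: 7.1
tool_pos: [0.5099, -0.2307, 0.1882]
orientation: [0.991, 0.132, -0.001, -0.001]
contact_force: [-0.4, 0.3, -0.1]
gripper_width: 0.0008
gripper_force: 0.0
```

```bash
python3 w.py g
```

```text
7.1 [ 0.5099 -0.2307  0.1882] 0.000774127183170374 [-0.38  0.31 -0.14]
[[ 0.9652  0.2616 -0.0021]
 [ 0.2616 -0.9652  0.0018]
 [-0.0015 -0.0023 -1.    ]]
yellow 0.92 [150. 200.] 1764 [np.int64(127), np.int64(175), np.int64(176), np.int64(221)] [ 0.4987 -0.1584  0.069 ] tool cm [ 0.84 -7.24 11.93]
green 0.57 [252. 208.] 1371 [np.int64(230), np.int64(275), np.int64(188), np.int64(223)] [ 0.5123 -0.2296  0.069 ] tool cm [ 0.28 -0.02 11.92]
red 0.86 [265. 106.] 2095 [np.int64(242), np.int64(292), np.int64(82), np.int64(133)] [ 0.5821 -0.2196  0.069 ] tool cm [ 7.28  0.84 11.9 ]
blue 0.69 [155.  94.] 2243 [np.int64(130), np.int64(183), np.int64(66), np.int64(119)] [ 0.5707 -0.1482  0.069 ] tool cm [ 8.05 -6.35 11.92]
```

View pics/g.png

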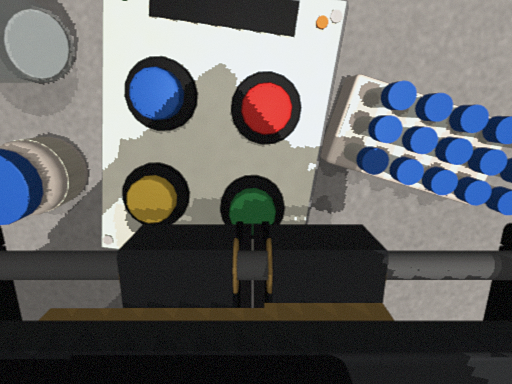

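Yellow is up again at (151,199), and green at (252,208) is centred in front of the fingers. I press green to the same depth.

Request:
apply_moves(turn=[[0,0,0],[0,0,0],[0,0,0],[0,0,0],[0,0,0],[0,0,0],[0,0,0],[0,0,0],[0,0,0],[0,0,0]], offset=[[0,0,2],[0,0,1.5],[0,0,0.8],[0,0,0.5],[0,0,0.5],[0,0,0.4],[0,0,0.2],[0,0,0.1],[0,0,0],[0,0,0]], fingers=[255,255,255,255,255,255,255,255,255,255])

```text
clock: 8.35
tool_pos: [0.5107, -0.2309, 0.131]
orientation: [0.991, 0.133, -0.0, -0.0]
contact_force: [-4.7, 2.8, 9.1]
gripper_width: 0.0005
gripper_force: 4.5
```

Green is at its hard stop (9 N, same height as yellow). I hold briefly, then lift clear.

Request:
apply_moves(turn=[[0,0,0],[0,0,0],[0,0,0],[0,0,0],[0,0,0],[0,0,0],[0,0,0],[0,0,0],[0,0,0],[0,0,0]], offset=[[0,0,0],[0,0,-1],[0,0,-2],[0,0,-3],[0,0,-3],[0,0,-3],[0,0,-1],[0,0,0],[0,0,0],[0,0,0]], fingers=[255,255,255,255,255,255,255,255,255,255])

```text
clock: 9.35
tool_pos: [0.5097, -0.2305, 0.2575]
orientation: [0.991, 0.132, -0.001, -0.001]
contact_force: [-0.1, 0.1, 0.5]
gripper_width: 0.0004
gripper_force: 0.0
```

```bash
python3 - <<'E'
from h import *
s=env.state();print(s["tool_pos"],s["contact_force"]);print(job.hand_in())
E
```

```text
[ 0.50974829 -0.2304944   0.25751807] [-0.08359891  0.108571    0.53170594]
the job is handed in; nothing more can be done
None
```

I pressed yellow and then green fully down to their stops, lifted the arm clear, and handed the job in at about 9.4 s; I saw yellow come back up but did not re-image green, and the hand-in returned no verdict.

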